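Bring up the alignment laser and open its shutter

ROBOT

A 7-joint arm with a two-finger parallel gripper is mounted at the origin on the work surface. World frame = base frame: x ahead of the robot, y to its left, z up, the work surface at z = 0. Lengths are in m, angles in rad, forces in N, time in s.
With the tool pointing down it reaches from about 0.35 to 0.9 m from the base axis. Payload 19.9 kg.
Tool frame: the origin (TCP) lies on the front face of the gripper's body, between the roots of the fingers; the fingertips stand 73 mm ahead of it and the grasp point (between the pads) lies bot.grip_depth ahead of it (bot.grip_depth is the distance from the TCP to the grasp point, in m); z points along the fingers, y is the direction in which the jaws open and shut (so a half turn about z gives the same grasp; the last joint's range is limited). The gripper opens to 85 mm and grips with 20 to 120 N. Pads are 22 mm wide; open, the fingers measure 114 mm over their backs; the gripper's body (76 mm by 85 mm) begins 54 mm behind the grasp point. The pads swing forward as they close: fully open they stand 13 mm farther back than shut.
Start: joints at [-1.349, 0.417, -0.01, 1.614, 0.005, 1.111, -0.053], TCP at [0.163, 0.603, 0.304] pointing down, gripper open.
Joint ranges: [-2.81, 2.81], [-0.39, 2.02], [-1.27, 1.25], [0.06, 2.57], [-1.19, 4.33], [0.19, 2], [-2.82, 2.82]. Speed limits (rad/s): [1.89, 1.89, 2.39, 2.39, 3.01, 3.01, 3.01].

INTERFACE

Orientations are given as a unit quaternion [w, x, y, z].
In Python, from station import readout, cams, finish_job, bot gives the robot as it stands.
- The arm moves only by the shell command python3 -m jog 'ROWS' [OPENING] [FORCE]. ROWS is JSON, a list of rows, each an object with "delta_pos": the shift along the tool's x, y, z in m, a list of three; "twist": the turn about the tool's z in rad. A call has 1 to 12 rows; each row is the pose to reach, as a shift and turn from the pose measured when the call began, along the tool's axes at that moment; what a row does not reach only later rows make up. A row lasts 1/8 s, in which the tool goes at most 62.5 mm and 10.7 degrees, less where a joint would pass 70% of its speed; a pose out of reach is approached as far as the arm can. A call with a gripper value outside its range is refused whole. OPENING is the opening in per cent of the stroke, from 0 (shut) to 100 (fully open), set as the call begins (- or left out, the last holds). The fingers move at their own pace and stop on an object; FORCE is the grip in N (left out, the last holds). Time passes only in rows, so rows that repeat a pose let the fingers close. It gives the time, the measured TCP pose, the force and the opening at its end, in the units of the state.
- readout.get_obs(): the state, without advancing time (a new reading comes with each control period).
- cams.capture(name): name is "scene" or "side" or "wrist"; returns the picture (400x640x3 uint8, blue, green, red); there is no depth.
- cams.camera_params(name): a dict with "camera_matrix" (3x3 intrinsics, pixels), "R" (3x3) and "t" (3): a world point X has camera coordinates R X + t. Camera axes: x right, y down, z forward; pixel columns grow to the right and rows downward; lengths in m; the calibration is good to about 2 mm. A picture is of the moment at which its call begins: read the wrist's pose just before it. camera_params takes no time and is no camera call; for the wrist camera it gives the pose at the moment of the call.
- finish_job(): hands the job in, once; it reports no verdict.
The state is a dict: "clock": time; "q": joint angles; "qvel": joint speeds; "joint_torque": joint torques, N m; "tcp_pos": TCP position; "tcp_rot": TCP orientation; "wrist_force": force on the tool from outside, world axes, zero at the start; "moment": the same for the moment, N m; "gripper_width": finger opening in m.
Only numpy, scipy, OpenCV 4.12 (cv2) and the standard library are available. Lean on these libraries where they do the work, as an engineer would, in place of code of your own. Each camera call takes 0.05 s, during which the arm holds its last target.

TASK

Bring up the alignment laser with the closed fingertips, in this order: press the raised far half of the rocker on the driver box down until it has tipped fully over, press the large round button on the loose hand box all the way in and let it spring back, then push the thumb pad of the shutter block's slide fully home against its stop and draw the fingers away. Do not press the small round button, do not push the hand box out of its place or pick it up, and leave all other things on the table where they stand.

Things in the scene. Friction and masses are not known exactly. Their poses are not given: they have to be found in the camera images.
- driver: laser driver: aluminium box, 130 mm (its x) x 120 mm (its y) x 55 mm tall, bolted down, a large grey rocker in a black bezel in the middle of its top; origin at the centre of its underside, z up, x away from the robot at yaw 0 (yaw within 0.45 rad)
- rocker (a joint): angle of the rocker, a see-saw plate 60 mm long (the box's x), 32 mm wide, 10 mm thick, pivoting about the box's y axis 66 mm above the table; -0.22 rad (its stop): off, far (+x) half raised; +0.22 rad (its stop): on, far half down. It starts between -0.22 and -0.15. A downward push of 2 to 3 N, 22 mm from the pivot, tips it; it stays where it is left
- rocker_far (a point): point on the rocker's upper face in the middle of its far half, 22 mm from the pivot: the place to press. It goes about 10 mm down from off to on (79 to 69 mm above the table), and moves with the rocker
- rocker_near (a point): the like point on the rocker's near half (low while off)
- handbox: loose grey hand box, 100 mm (its x) x 150 mm (its y) x 45 mm tall, about 0.9 kg on rubber feet, two black round buttons in steel housings on its top, 76 mm apart; origin at the centre of its underside, z up, x away from the robot at yaw 0 (yaw within 0.45 rad)
- reset (a joint): how far the large button is pressed: 0 up, 0.007 m fully in; a spring needs about 5 N for the full stroke and brings it back up
- reset_top (a point): centre of the top of the large round button (36 mm diameter), 38 mm to the box's +y side (left as seen from the robot), 68 mm above the table while up; presses straight down
- trip (a joint): how far the small button is pressed: 0 up, 0.006 m fully in; to be left alone
- trip_top (a point): centre of the top of the small round button (18 mm diameter), 38 mm to the box's -y side, 67 mm above the table
- shutter: shutter block: black block 90 mm (its x) x 70 mm (its y) x 50 mm tall, bolted down, with a slide that sticks out of its near (-x) face; origin at the centre of the block's underside, z up, x away from the robot at yaw 0 (yaw within 0.45 rad)
- slide (a joint): how far the slide is pushed in along the block's +x: it starts between 0 and 0.006 m, 0.022 m is fully home at its stop (the pad is then 1 mm from the block's face). Friction of about 2 N; it stays where it is left
- slide_pad (a point): centre of the near (-x) face of the slide's aluminium thumb pad, the face to push towards the block's +x; the pad is 40 mm wide (y), 34 mm tall (from 8 to 42 mm above the table), 12 mm thick; the point lies 25 mm above the table, and moves with the slide (80 mm in front of the block's origin at joint value 0)
- post: bystander: steel optical post on a 40 mm round foot, 70 mm tall; origin at the centre of its underside
- screw_jar: bystander: small clear jar of 40 mm diameter, 50 mm tall; origin at the centre of its underside
- thumbwheel: bystander: brass thumbwheel of 40 mm diameter, 20 mm tall, lying flat; origin at the centre of its underside
- filter_box: bystander: white filter box 36 x 36 x 22 mm; origin at the centre of its underside
- lens_mount: bystander: black round lens mount on a 40 x 50 mm foot, 60 mm tall; origin at the centre of its underside
- driver_tool: bystander: screwdriver 160 mm long lying behind the work; origin at its underside
- slide_case: bystander: grey slide case 60 x 85 x 30 mm; origin at the centre of its underside
There are look-alikes about, which are no part of the job. What is shaped like the handbox but pink or red is not meant. Leave any purple look-alike of the driver alone.

How it is judged:
By the outcome, as a careful person would: the job done as asked, in the order asked, and still so for the second after the job is handed in, with the robot touching nothing.
It also fails if it takes over 51 s, if anything falls off the work surface, if the arm or the gripper's body presses on something with over 40 N, if the wrist force passes 120 N, or if a joint passes its speed limit or range.

## Working session

There is one attempt and no reset: what is moved stays moved. The work goes in short steps, Python scripts to look and compute and a shell command to move; the robot and the scene stay as the last step left them, time stands still between calls to the robot, and variables do not carry over. Pictures are saved under pics/ and viewed, and the job is handed in when it is done.

```bash
mkdir -p pics; ls
python3 - <<'E'
from station import readout,cams,bot
import cv2
o=readout.get_obs();print(o)
print(bot.grip_depth)
for n in("scene","side","wrist"):
    p=cams.camera_params(n);im=cams.capture(n);cv2.imwrite(f"pics/{n}0.png",im)
    print(n,p)
E
```

```text
pics
{'clock': 0.0, 'q': array([-1.34848687,  0.41800965, -0.0102917 ,  1.61413912,  0.00469077,
        1.11072064, -0.05299039]), 'qvel': array([ 0.00075916, -0.00335146, -0.00043811, -0.00129917,  0.00020137,
       -0.00010104, -0.0021356 ]), 'joint_torque': array([-3.37245765e-04, -8.64442778e+01,  6.78889174e-01, -4.34907889e+01,
        1.91286381e-02,  7.26739338e-03,  9.89784553e-06]), 'tcp_pos': array([0.16291807, 0.6031355 , 0.30325274]), 'tcp_rot': array([-3.80975544e-05,  1.31520912e-01,  9.91313198e-01, -6.25328117e-04]), 'wrist_force': array([-0.21445553,  0.08322356, -0.41727056]), 'moment': array([-0.02635396,  0.00251062,  0.05536703]), 'gripper_width': 0.08556253924997419}
0.0539
scene {'camera_matrix': array([[497.63528462,   0.        , 320.0645838 ],
       [  0.        , 497.63528462, 196.68833542],
       [  0.        ,   0.        ,   1.        ]]), 'R': array([[ 0.63939712,  0.76880557,  0.01045552],
       [ 0.59728632, -0.48809375, -0.63640674],
       [-0.48416977,  0.41316158, -0.77128279]]), 't': array([-0.31123915, -0.3268374 ,  1.56528567])}
side {'camera_matrix': array([[415.32111402,   0.        , 325.48653693],
       [  0.        , 415.32111402, 205.13711797],
       [  0.        ,   0.        ,   1.        ]]), 'R': array([[ 0.923056  , -0.38457474, -0.00835995],
       [-0.29605376, -0.69637629, -0.65376773],
       [ 0.24560089,  0.60593922, -0.75664911]]), 't': array([-0.54776047,  0.16029059,  0.97600937])}
wrist {'camera_matrix': array([[320.97582647,   0.        , 318.08905557],
       [  0.        , 320.97582647, 201.09298586],
       [  0.        ,   0.        ,   1.        ]]), 'R': array([[ 0.26028809,  0.96552781, -0.0024815 ],
       [ 0.92715048, -0.24922321,  0.27978524],
       [ 0.26952199, -0.07512549, -0.9600594 ]]), 't': array([-0.62344333, -0.03769809,  0.37979751])}
```

View pics/scene0.png

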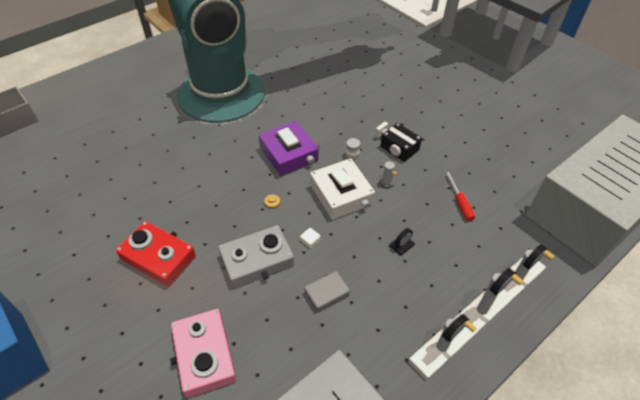

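View pics/side0.png

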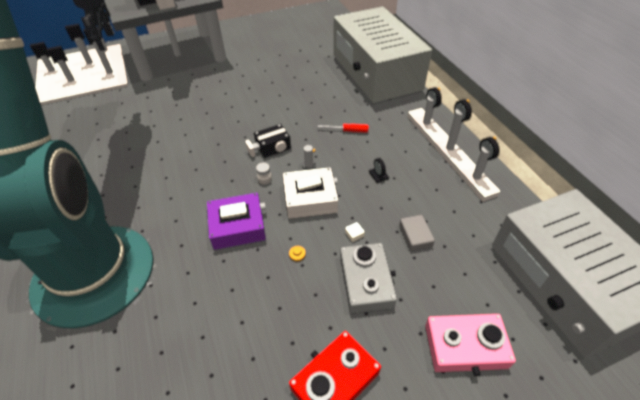

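View pics/wrist0.png

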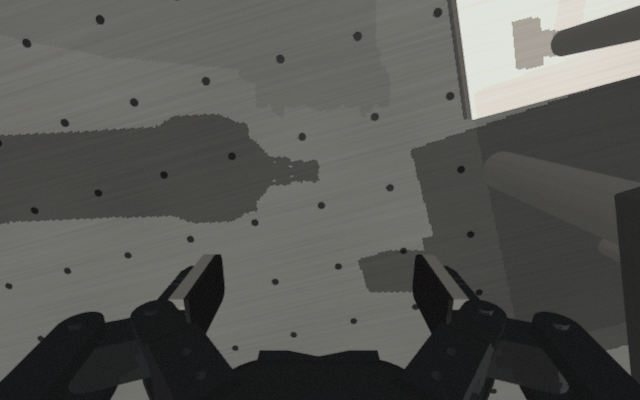

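The scene view shows the white driver at (342,186), the grey hand box at (256,254) with its large button at (270,241), and the black shutter at (402,141) with its pad at (383,130). The red, pink and purple boxes are look-alikes. Next I enlarge crops of both views.

Run:
```python
import cv2,numpy as np
s=cv2.imread('pics/scene0.png');d=cv2.imread('pics/side0.png')
def c(im,x,y,w,h,k,n): cv2.imwrite(n,cv2.resize(im[y:y+h,x:x+w],None,fx=k,fy=k,interpolation=cv2.INTER_CUBIC))
c(s,300,110,130,110,5,'pics/c1.png')
c(s,210,215,100,75,6,'pics/c2.png')
c(d,235,115,110,110,5,'pics/c3.png')
c(d,330,215,80,110,5,'pics/c4.png')
```

```text
(no output)
```

View pics/c1.png

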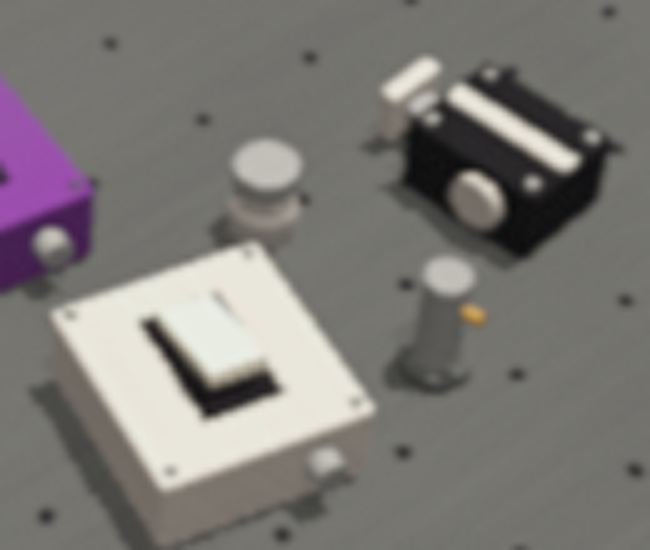

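View pics/c2.png

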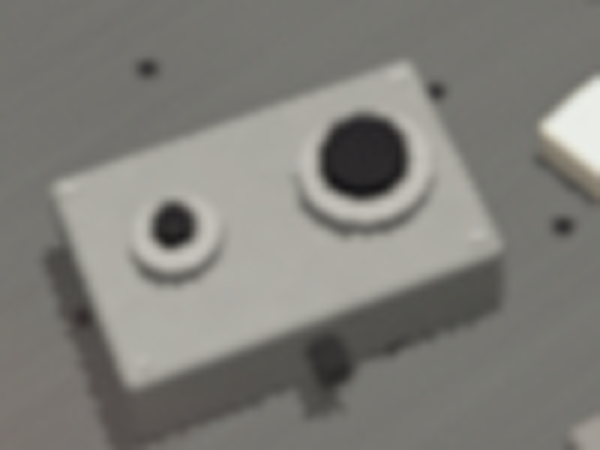

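View pics/c3.png

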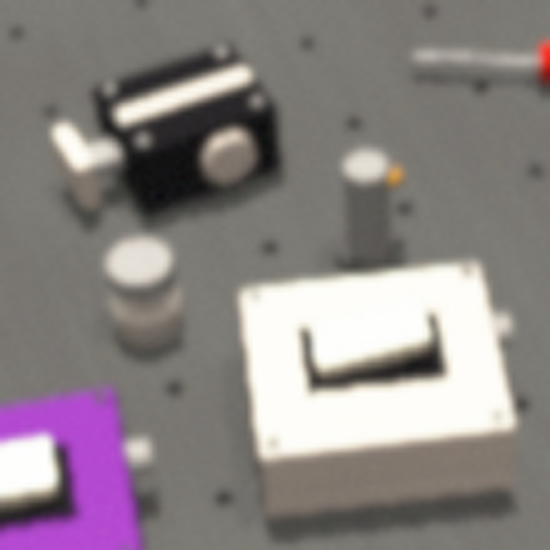

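View pics/c4.png

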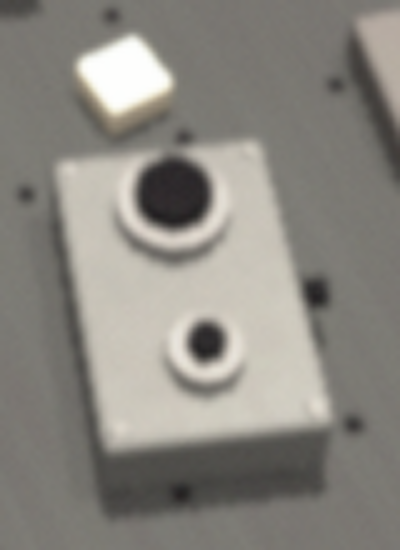

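```bash
cat > h.py <<'E'
import numpy as np, cv2, json
from station import cams
P={n:cams.camera_params(n) for n in("scene","side")}
def ray(n,uv,z):
    p=P[n];d=p["R"].T@np.linalg.inv(p["camera_matrix"])@np.array([uv[0],uv[1],1.]);c=-p["R"].T@p["t"]
    return c+d*(z-c[2])/d[2]
def crop(x,y,k,pts): return [((a+.5)/k-.5+x,(b+.5)/k-.5+y) for a,b in pts]
def proj(n,X):
    p=P[n];v=p["camera_matrix"]@(p["R"]@np.array(X)+p["t"]);return v[:2]/v[2]
E
python3 - <<'E'
from h import *
np.set_printoptions(precision=4,suppress=True)
A={'drv':(.055,('scene',300,110,5,[(52,312),(258,240),(375,408),(165,490)]),('side',235,115,5,[(242,290),(480,262),(515,425),(260,462)])),
'shut':(.051,('scene',300,110,5,[(432,118),(491,75),(592,137),(533,183)]),('side',235,115,5,[(110,90),(222,52),(258,102),(143,140)])),
'hand':(.045,('scene',210,215,6,[(52,185),(410,62),(502,245),(132,388)]),('side',330,215,5,[(55,160),(258,142),(330,425),(105,448)])),
'padtop':(.042,('scene',300,110,5,[(380,88),(430,57),(442,67),(390,105)]),('side',235,115,5,[(53,128),(72,122),(98,160),(76,170)])),
}
for k,(z,*v) in A.items():
    for n,x,y,s,p in v:
        q=np.array([ray(n,u,z) for u in crop(x,y,s,p)])[:,:2]
        print(k,n,'c',q.mean(0));print(q)
        print(' edges',[(round(float(np.linalg.norm(e)),3),round(float(np.arctan2(e[1],e[0])),3)) for e in np.roll(q,-1,0)-q])
for n,a in(('scene',crop(210,215,6,[(364,156),(174,225)])),('side',crop(330,215,5,[(174,192),(206,341)]))):
    print(n,ray(n,a[0],.068)[:2],ray(n,a[1],.067)[:2])
E
```

```text
drv scene c [0.5541 0.0157]
[[ 0.4776 -0.0268]
 [ 0.5064  0.0899]
 [ 0.6297  0.0573]
 [ 0.6029 -0.0578]]
 edges [(0.12, 1.329), (0.128, -0.258), (0.118, -1.8), (0.129, 2.899)]
drv side c [0.5549 0.0143]
[[ 0.5073  0.088 ]
 [ 0.633   0.0578]
 [ 0.603  -0.0577]
 [ 0.4764 -0.0306]]
 edges [(0.129, -0.236), (0.119, -1.825), (0.129, 2.931), (0.123, 1.316)]
shut scene c [0.5284 0.2595]
[[0.4949 0.2306]
 [0.4908 0.2813]
 [0.5616 0.2886]
 [0.5661 0.2372]]
 edges [(0.051, 1.652), (0.071, 0.102), (0.052, -1.483), (0.072, -3.049)]
shut side c [0.5291 0.2599]
[[0.4905 0.2819]
 [0.5629 0.2897]
 [0.5675 0.237 ]
 [0.4953 0.231 ]]
 edges [(0.073, 0.107), (0.053, -1.482), (0.072, -3.059), (0.051, 1.664)]
hand scene c [ 0.5808 -0.2704]
[[ 0.5145 -0.3286]
 [ 0.5545 -0.1874]
 [ 0.6454 -0.2118]
 [ 0.6086 -0.3539]]
 edges [(0.147, 1.295), (0.094, -0.262), (0.147, -1.824), (0.097, 2.878)]
hand side c [ 0.58   -0.2709]
[[ 0.5543 -0.1861]
 [ 0.6459 -0.2138]
 [ 0.6058 -0.3555]
 [ 0.514  -0.3283]]
 edges [(0.096, -0.293), (0.147, -1.846), (0.096, 2.854), (0.148, 1.294)]
padtop scene c [0.4581 0.2513]
[[0.4524 0.2326]
 [0.4517 0.273 ]
 [0.4621 0.2724]
 [0.4662 0.2273]]
 edges [(0.04, 1.589), (0.01, -0.061), (0.045, -1.481), (0.015, 2.769)]
padtop side c [0.4594 0.2531]
[[0.4518 0.2727]
 [0.4636 0.2735]
 [0.4682 0.2349]
 [0.4541 0.2315]]
 edges [(0.012, 0.071), (0.039, -1.451), (0.015, -2.906), (0.041, 1.627)]
scene [ 0.5932 -0.2363] [ 0.5729 -0.3087]
side [ 0.5891 -0.2373] [ 0.5686 -0.31  ]
```

```bash
cat > d.py <<'E'
import sys,numpy as np
from scipy.spatial.transform import Rotation as Ro
from station import readout
o=readout.get_obs();w,x,y,z=o['tcp_rot'];R=Ro.from_quat([x,y,z,w]).as_matrix()
np.set_printoptions(precision=4,suppress=True)
print('t',o['clock'],'tcp',o['tcp_pos'],'tip z',o['tcp_pos'][2]-.073,'F',o['wrist_force'],'w',o['gripper_width'],'ytool yaw',np.arctan2(-R[0,1],R[1,1]),'tilt',R[:,2])
a=[float(v) for v in sys.argv[1:]]
if len(a)>=3: print('delta tool',R.T@(np.array(a[:3])+[0,0,.073]-o['tcp_pos']))
E
python3 d.py 0.579 0.009 0.12
```

```text
t 0.15 tcp [0.1629 0.6032 0.3034] tip z 0.23041354423395893 F [-0.4273  0.1691  0.7809] w 0.08570761163024315 ytool yaw -0.2638116243145826 tilt [-0.0002 -0.0009 -1.    ]
delta tool [-0.5566 -0.465   0.1109]
```

```bash
python3 -m jog '[{"delta_pos":[-0.046,-0.039,0],"twist":0},{"delta_pos":[-0.092,-0.078,0],"twist":0},{"delta_pos":[-0.138,-0.116,0],"twist":0},{"delta_pos":[-0.185,-0.155,0],"twist":0},{"delta_pos":[-0.232,-0.194,0],"twist":0},{"delta_pos":[-0.278,-0.232,0],"twist":0},{"delta_pos":[-0.324,-0.271,0],"twist":0},{"delta_pos":[-0.37,-0.31,0],"twist":0},{"delta_pos":[-0.417,-0.349,0.02],"twist":0},{"delta_pos":[-0.463,-0.388,0.04],"twist":0},{"delta_pos":[-0.51,-0.426,0.06],"twist":0},{"delta_pos":[-0.557,-0.465,0.08],"twist":0}]' 0 20; python3 d.py 0.579 0.009 0.11
```

```text
clock: 1.65
tcp_pos: [0.5771, 0.012, 0.225]
tcp_rot: [0.0, 0.131, 0.991, -0.0]
wrist_force: [0.5, 1.3, 0.1]
gripper_width: 0.0001
t 1.65 tcp [0.5771 0.012  0.225 ] tip z 0.1519612721294687 F [0.4699 1.2866 0.0546] w 8.59099992033635e-05 ytool yaw -0.2631908693071647 tilt [-0.0001 -0.0008 -1.    ]
delta tool [-0.0026 -0.0023  0.042 ]
```

```bash
python3 -m jog '[{"delta_pos":[-0.002,-0.002,0.03],"twist":0},{"delta_pos":[-0.003,-0.002,0.056],"twist":0},{"delta_pos":[-0.003,-0.002,0.056],"twist":0},{"delta_pos":[-0.003,-0.002,0.056],"twist":0}]'; python3 d.py 0.579 0.009 0.075
python3 - <<'E'
from h import *
k=[]
for n,(x,y) in(('scene',(270,90)),('side',(230,110))):
    im=cams.capture(n);k.append(cv2.resize(im[y:y+130,x:x+130],None,fx=3,fy=3,interpolation=cv2.INTER_CUBIC))
cv2.imwrite('pics/r1.png',np.hstack(k))
E
```

```text
clock: 2.15
tcp_pos: [0.5798, 0.0093, 0.1699]
tcp_rot: [0.0, 0.131, 0.991, -0.0]
wrist_force: [-0.4, 0.9, 0.0]
gripper_width: 0.0001
t 2.15 tcp [0.5798 0.0093 0.1699] tip z 0.09693977995977633 F [-0.4233  0.9403  0.0336] w 6.754059542348437e-05 ytool yaw -0.26306284734483815 tilt [ 0.0008 -0.0007 -1.    ]
delta tool [ 0.0008 -0.0005  0.0219]
```

View pics/r1.png

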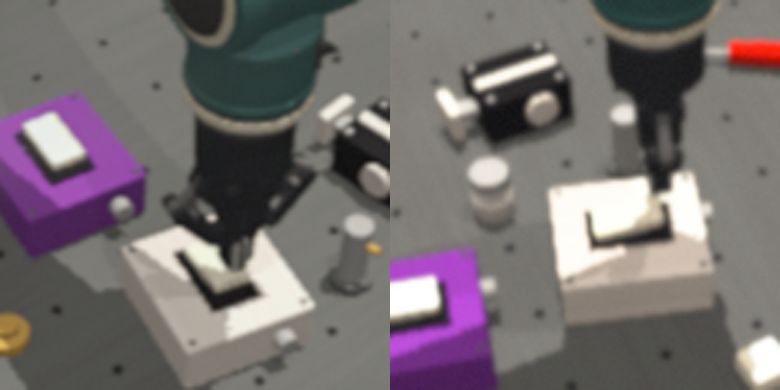

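The closed tips (about 235,255 left, 660,190 right) hang over the raised far half. Now I press.

```bash
python3 -m jog '[{"delta_pos":[0,0,0.010],"twist":0},{"delta_pos":[0,0,0.016],"twist":0},{"delta_pos":[0,0,0.020],"twist":0},{"delta_pos":[0,0,0.024],"twist":0},{"delta_pos":[0,0,0.028],"twist":0},{"delta_pos":[0,0,0.028],"twist":0}]'; python3 d.py
```

```text
clock: 3.0
tcp_pos: [0.5803, 0.0093, 0.1421]
tcp_rot: [0.001, 0.131, 0.991, -0.0]
wrist_force: [3.2, 0.4, 3.1]
gripper_width: -0.0
t 3.0 tcp [0.5803 0.0093 0.1421] tip z 0.06914911837676914 F [3.1534 0.4095 3.0528] w -3.4239777705532936e-05 ytool yaw -0.26301816185843996 tilt [ 0.0022 -0.0006 -1.    ]
```

```bash
python3 -m jog '[{"delta_pos":[0,0,0.002],"twist":0},{"delta_pos":[0,0,0.003],"twist":0},{"delta_pos":[0,0,0.003],"twist":0}]'; python3 d.py
```

```text
clock: 3.38
tcp_pos: [0.5806, 0.0093, 0.1409]
tcp_rot: [0.002, 0.131, 0.991, 0.0]
wrist_force: [-9.0, -0.0, 38.2]
gripper_width: -0.0
t 3.375 tcp [0.5806 0.0093 0.1409] tip z 0.06790324560071091 F [-9.0138 -0.0009 38.1649] w -1.1702453838985001e-05 ytool yaw -0.26312749232750005 tilt [ 0.0031  0.0002 -1.    ]
```

The force jumped to 38 N at the stop, so I lift off and travel to the hand box.

```bash
python3 -m jog '[{"delta_pos":[0,0,-0.02],"twist":0},{"delta_pos":[0,0,-0.06],"twist":0},{"delta_pos":[0,0,-0.06],"twist":0}]'; python3 d.py 0.591 -0.2355 0.11
```

```text
clock: 3.75
tcp_pos: [0.581, 0.0093, 0.203]
tcp_rot: [0.003, 0.131, 0.991, 0.001]
wrist_force: [-0.2, -0.5, -0.7]
gripper_width: -0.0003
t 3.75 tcp [0.581  0.0093 0.203 ] tip z 0.1300433592934866 F [-0.1525 -0.5318 -0.6819] w -0.0002791809815696129 ytool yaw -0.2631717082102591 tilt [ 0.0058  0.0009 -1.    ]
delta tool [-0.0732 -0.2338  0.0199]
```

```bash
python3 -m jog '[{"delta_pos":[-0.012,-0.039,0],"twist":0},{"delta_pos":[-0.024,-0.078,0],"twist":0},{"delta_pos":[-0.036,-0.117,0],"twist":0},{"delta_pos":[-0.049,-0.156,0],"twist":0},{"delta_pos":[-0.061,-0.195,0],"twist":0},{"delta_pos":[-0.073,-0.234,0],"twist":0},{"delta_pos":[-0.073,-0.234,0.02],"twist":0},{"delta_pos":[-0.073,-0.234,0.04],"twist":0},{"delta_pos":[-0.073,-0.234,0.04],"twist":0}]'; python3 d.py 0.591 -0.2355 0.065
python3 - <<'E'
from h import *
k=[]
for n,(x,y) in(('scene',(200,160)),('side',(310,200))):
    im=cams.capture(n);cv2.imwrite(f'pics/{n}2.png',im);k.append(cv2.resize(im[y:y+130,x:x+130],None,fx=3,fy=3,interpolation=cv2.INTER_CUBIC))
    x,y={'scene':(290,140),'side':(265,150)}[n]
    cv2.imwrite(f'pics/rk_{n}.png',cv2.resize(im[y:y+80,x:x+100],None,fx=4,fy=4,interpolation=cv2.INTER_CUBIC))
cv2.imwrite('pics/b1.png',np.hstack(k))
cv2.imwrite('pics/rk.png',np.hstack([cv2.imread('pics/rk_scene.png'),cv2.imread('pics/rk_side.png')]))
E
```

```text
clock: 4.88
tcp_pos: [0.5901, -0.234, 0.1605]
tcp_rot: [0.001, 0.131, 0.991, 0.001]
wrist_force: [-0.2, 0.6, 0.6]
gripper_width: -0.0003
t 4.875 tcp [ 0.5901 -0.234   0.1605] tip z 0.08745734561132178 F [-0.171   0.6027  0.5683] w -0.000327949206547942 ytool yaw -0.26179427053552773 tilt [ 0.0021  0.0026 -1.    ]
delta tool [-0.0012 -0.0013  0.0225]
```

View pics/b1.png

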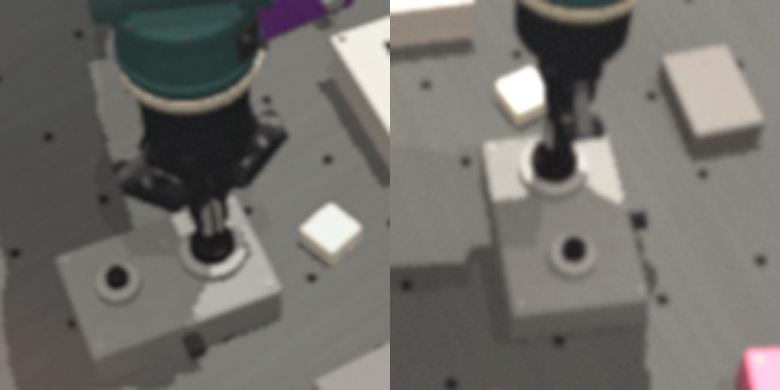

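View pics/rk.png

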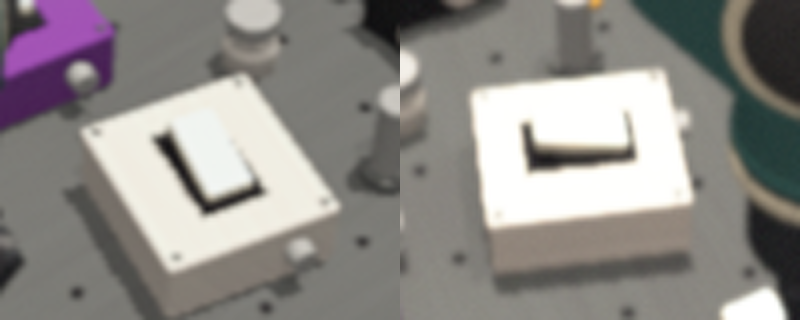

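Tips are over the large button in both views (210,245 and 553,160), and the rocker now shows its near end raised. I check its angle by projecting a few points while pressing the button.

```bash
python3 -m jog '[{"delta_pos":[-0.001,-0.001,0.010],"twist":0},{"delta_pos":[-0.001,-0.001,0.016],"twist":0},{"delta_pos":[-0.001,-0.001,0.020],"twist":0},{"delta_pos":[-0.001,-0.001,0.024],"twist":0},{"delta_pos":[-0.001,-0.001,0.026],"twist":0},{"delta_pos":[-0.001,-0.001,0.026],"twist":0}]'; python3 d.py
python3 - <<'E'
from h import *
c=np.array([.5545,.015]);y=-.247;ex=np.array([np.cos(y),np.sin(y)]);ey=np.array([-ex[1],ex[0]])
for n,(x0,y0,k) in(('scene',(290,140,4)),('side',(265,150,4))):
  for a in(-.2,0,.22):
    r=[]
    for s,b in((-30,16),(30,16),(30,-16),(-30,-16)):
        X=s*np.cos(a)+8*np.sin(a);Z=66+8*np.cos(a)-s*np.sin(a)
        u=proj(n,[*(c+ex*X/1e3+ey*b/1e3),Z/1e3]);r.append([round(float((u[0]-x0)*k+1.5)),round(float((u[1]-y0)*k+1.5))])
    print(n,a,r)
E
```

```text
clock: 5.72
tcp_pos: [0.5918, -0.2359, 0.1367]
tcp_rot: [0.002, 0.131, 0.991, 0.001]
wrist_force: [-2.1, 1.2, 2.4]
gripper_width: -0.0001
t 5.725 tcp [ 0.5918 -0.2359  0.1367] tip z 0.06373660961943885 F [-2.0813  1.1874  2.4023] w -9.106877775949029e-05 ytool yaw -0.2619827848194937 tilt [ 0.0051  0.0013 -1.    ]
scene -0.2 [[210, 114], [255, 164], [209, 181], [165, 130]]
scene 0 [[211, 109], [256, 173], [210, 189], [166, 124]]
scene 0.22 [[214, 104], [256, 181], [210, 198], [168, 120]]
side -0.2 [[127, 119], [217, 96], [224, 131], [133, 154]]
side 0 [[128, 112], [220, 102], [227, 137], [134, 147]]
side 0.22 [[132, 104], [222, 109], [229, 144], [137, 140]]
```

The projected corners match full "on" (+0.22). Now I press the button deeper.

```bash
python3 -m jog '[{"delta_pos":[0,0,0.002],"twist":0},{"delta_pos":[0,0,0.003],"twist":0},{"delta_pos":[0,0,0.0035],"twist":0},{"delta_pos":[0,0,0.0035],"twist":0}]'; python3 d.py
```

```text
clock: 6.22
tcp_pos: [0.5919, -0.236, 0.1336]
tcp_rot: [0.003, 0.131, 0.991, 0.001]
wrist_force: [-3.9, 1.8, 10.4]
gripper_width: 0.0001
t 6.225 tcp [ 0.5919 -0.236   0.1336] tip z 0.06062388492782993 F [-3.8899  1.8491 10.3798] w 7.007063555116169e-05 ytool yaw -0.26209593011262794 tilt [ 0.0054  0.0014 -1.    ]
```

```bash
python3 -m jog '[{"delta_pos":[0.0003,0,0.001],"twist":0},{"delta_pos":[0.0003,0,0.001],"twist":0}]'; python3 d.py
```

```text
clock: 6.48
tcp_pos: [0.5919, -0.236, 0.1335]
tcp_rot: [0.003, 0.131, 0.991, 0.001]
wrist_force: [-4.2, 2.4, 17.2]
gripper_width: -0.0
t 6.475 tcp [ 0.5919 -0.236   0.1335] tip z 0.06051099897594957 F [-4.2308  2.445  17.1955] w -2.236773596030534e-05 ytool yaw -0.2621668026547468 tilt [ 0.0063  0.0014 -1.    ]
```

The force rose 7 N over 0.1 mm, so the button is fully in. I lift straight up.

```bash
python3 -m jog '[{"delta_pos":[0,0,-0.015],"twist":0},{"delta_pos":[0,0,-0.05],"twist":0},{"delta_pos":[0,0,-0.09],"twist":0},{"delta_pos":[0,0,-0.09],"twist":0}]'; python3 d.py 0.412 0.248 0.15
```

```text
clock: 6.98
tcp_pos: [0.5924, -0.2367, 0.2269]
tcp_rot: [0.006, 0.131, 0.991, 0.001]
wrist_force: [0.3, -0.7, -0.6]
gripper_width: 0.0
t 6.975 tcp [ 0.5924 -0.2367  0.2269] tip z 0.15394393112211457 F [ 0.2772 -0.6599 -0.6487] w 4.6723572407216e-05 ytool yaw -0.26223655247765704 tilt [ 0.0113 -0.0001 -0.9999]
delta tool [0.2999 0.4214 0.0019]
```

```bash
python3 -m jog '[{"delta_pos":[0.027,0.038,0],"twist":-0.03},{"delta_pos":[0.055,0.077,0],"twist":-0.07},{"delta_pos":[0.082,0.115,0],"twist":-0.1},{"delta_pos":[0.109,0.153,0],"twist":-0.13},{"delta_pos":[0.136,0.192,0],"twist":-0.17},{"delta_pos":[0.164,0.23,0],"twist":-0.2},{"delta_pos":[0.191,0.268,0],"twist":-0.23},{"delta_pos":[0.218,0.306,0],"twist":-0.27},{"delta_pos":[0.245,0.345,0],"twist":-0.3},{"delta_pos":[0.273,0.383,0],"twist":-0.33},{"delta_pos":[0.3,0.421,0],"twist":-0.367},{"delta_pos":[0.3,0.421,0],"twist":-0.367}]'; python3 d.py 0.412 0.248 0.018
python3 - <<'E'
from h import *
k=[]
for n,(x,y) in(('scene',(220,190)),('side',(320,210))):
    im=cams.capture(n);cv2.imwrite(f'pics/{n}3.png',im);k.append(cv2.resize(im[y:y+110,x:x+100],None,fx=4,fy=4,interpolation=cv2.INTER_CUBIC))
cv2.imwrite('pics/hb3.png',np.hstack(k))
E
```

```text
clock: 8.48
tcp_pos: [0.4103, 0.2505, 0.2245]
tcp_rot: [0.005, -0.055, 0.998, -0.0]
wrist_force: [0.7, -0.8, -0.3]
gripper_width: -0.0001
t 8.475 tcp [0.4103 0.2505 0.2245] tip z 0.1515107955930312 F [ 0.7099 -0.8075 -0.2558] w -8.495434014774268e-05 ytool yaw 0.11034704269819832 tilt [ 0.0107  0.0004 -0.9999]
delta tool [-0.     -0.0026  0.1335]
```

View pics/hb3.png

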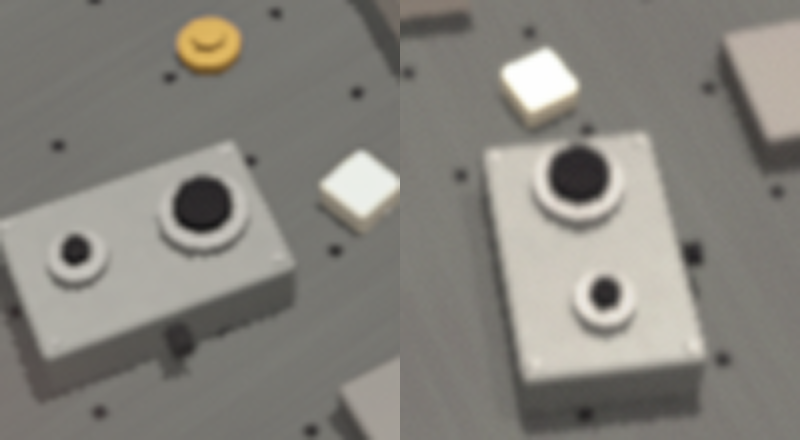

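View pics/scene3.png

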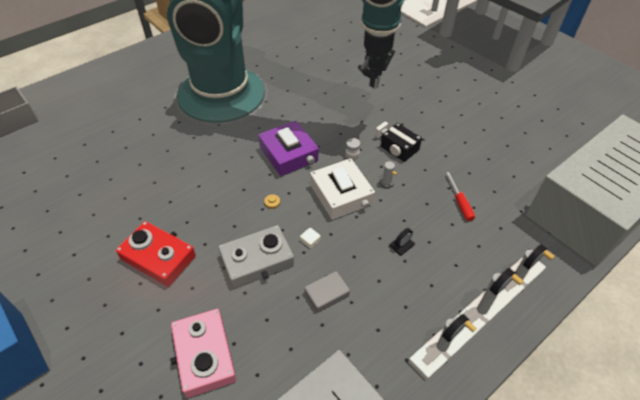

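The hand box is where it stood and the button is back up. I check the jar's place before going down.

```bash
python3 -c "
from h import *
print(ray('scene',(353,143),.05),ray('side',(263,168),.05))"
python3 -m jog '[{"delta_pos":[0,-0.003,0.05],"twist":0},{"delta_pos":[0,-0.003,0.09],"twist":0},{"delta_pos":[0,-0.003,0.115],"twist":0},{"delta_pos":[0,-0.003,0.115],"twist":0}]'; python3 d.py 0.430 0.2495 0.018;python3 - <<'E'
from h import *
k=[]
for n,(x,y) in(('scene',(330,70)),('side',(200,90))):
    im=cams.capture(n);k.append(cv2.resize(im[y:y+110,x:x+100],None,fx=4,fy=4,interpolation=cv2.INTER_CUBIC))
cv2.imwrite('pics/s4.png',np.hstack(k))
E
```

```text
[0.46504002 0.13421283 0.05      ] [0.46409607 0.13124783 0.05      ]
clock: 9.07
tcp_pos: [0.413, 0.2428, 0.1083]
tcp_rot: [0.004, -0.052, 0.999, -0.002]
wrist_force: [0.3, 0.6, 1.3]
gripper_width: -0.0
t 9.075 tcp [0.413  0.2428 0.1083] tip z 0.035305905166677434 F [0.2835 0.565  1.3363] w -3.311461216017779e-05 ytool yaw 0.1030975131854328 tilt [ 0.0086 -0.0029 -1.    ]
delta tool [-0.0174  0.005   0.0174]
```

View pics/s4.png

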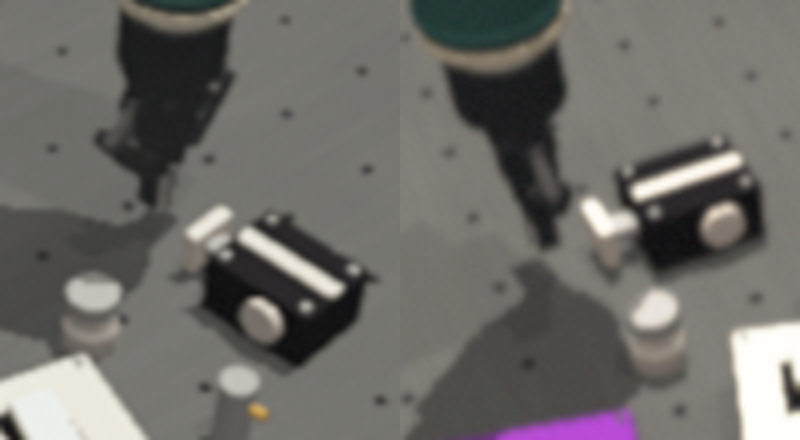

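The tips are in front of the pad (left 155,200; pad 210,235) and clear of the jar. I go down and line up.

```bash
python3 -m jog '[{"delta_pos":[0,0.005,0.010],"twist":0},{"delta_pos":[-0.004,0.005,0.015],"twist":0},{"delta_pos":[-0.008,0.005,0.016],"twist":0},{"delta_pos":[-0.008,0.005,0.016],"twist":0}]'; python3 d.py 0.460 0.2525 0.019
```

```text
clock: 9.68
tcp_pos: [0.4218, 0.2496, 0.0944]
tcp_rot: [0.006, -0.052, 0.999, -0.001]
wrist_force: [-0.1, 0.3, -0.3]
gripper_width: -0.0
t 9.675 tcp [0.4218 0.2496 0.0944] tip z 0.02138563280735699 F [-0.08    0.3093 -0.3334] w -2.096207105395446e-05 ytool yaw 0.10347201514389662 tilt [ 0.0116 -0.0006 -0.9999]
delta tool [-0.0383 -0.001   0.0028]
```

```bash
python3 -m jog '[{"delta_pos":[-0.006,0,0],"twist":0},{"delta_pos":[-0.011,0,0],"twist":0},{"delta_pos":[-0.015,0,0],"twist":0},{"delta_pos":[-0.019,0,0],"twist":0},{"delta_pos":[-0.023,0,0],"twist":0},{"delta_pos":[-0.027,0,0],"twist":0},{"delta_pos":[-0.030,0,0],"twist":0},{"delta_pos":[-0.033,0,0],"twist":0},{"delta_pos":[-0.035,0,0],"twist":0},{"delta_pos":[-0.035,0,0],"twist":0}]'; python3 d.py
```

```text
clock: 10.92
tcp_pos: [0.4569, 0.2533, 0.0948]
tcp_rot: [0.006, -0.052, 0.999, -0.001]
wrist_force: [-0.7, 0.6, -0.1]
gripper_width: 0.0001
t 10.925 tcp [0.4569 0.2533 0.0948] tip z 0.021817876726065777 F [-0.7436  0.6273 -0.0782] w 6.76469114523532e-05 ytool yaw 0.10336095247976475 tilt [ 0.012  -0.0005 -0.9999]
```

Not at the stop yet, so I go on in small steps.

```bash
python3 -m jog '[{"delta_pos":[-0.002,0,0],"twist":0},{"delta_pos":[-0.004,0,0],"twist":0},{"delta_pos":[-0.006,0,0],"twist":0},{"delta_pos":[-0.006,0,0],"twist":0}]'; python3 d.py;  python3 - <<'E'
from h import *
k=[]
for n,(x,y) in(('scene',(330,70)),('side',(200,90))):
    im=cams.capture(n);k.append(cv2.resize(im[y:y+110,x:x+100],None,fx=4,fy=4,interpolation=cv2.INTER_CUBIC))
cv2.imwrite('pics/s5.png',np.hstack(k))
E
```

```text
clock: 11.42
tcp_pos: [0.4588, 0.2535, 0.0943]
tcp_rot: [0.001, -0.052, 0.999, -0.002]
wrist_force: [-32.7, -5.1, 25.8]
gripper_width: 0.0003
t 11.425 tcp [0.4588 0.2535 0.0943] tip z 0.021264660239595237 F [-32.7478  -5.085   25.8309] w 0.0003404321163678319 ytool yaw 0.10497044724837319 tilt [ 0.0032 -0.0032 -1.    ]
```

View pics/s5.png

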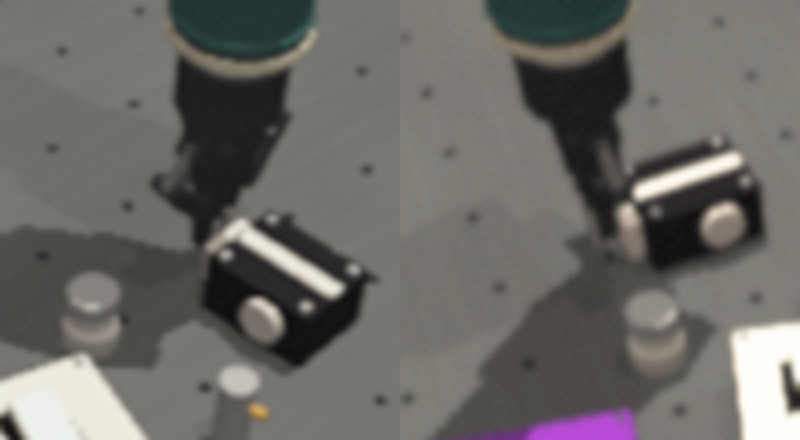

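The force is 33 N at the expected position and the pad lies against the block's face. I draw the fingers straight back and then up.

```bash
python3 -m jog '[{"delta_pos":[0.015,0,0],"twist":0},{"delta_pos":[0.045,0,0],"twist":0},{"delta_pos":[0.055,0,-0.03],"twist":0},{"delta_pos":[0.055,0,-0.09],"twist":0},{"delta_pos":[0.055,0,-0.13],"twist":0},{"delta_pos":[0.055,0,-0.13],"twist":0},{"delta_pos":[0.055,0,-0.13],"twist":0}]'; python3 d.py;  python3 - <<'E'
from h import *
k=[]
for n,(x,y) in(('scene',(300,110)),('side',(220,115))):
    im=cams.capture(n);cv2.imwrite(f'pics/{n}6.png',im);k.append(cv2.resize(im[y:y+110,x:x+130],None,fx=3,fy=3,interpolation=cv2.INTER_CUBIC))
cv2.imwrite('pics/s6.png',np.hstack(k))
c=np.array([.5288,.2597]);e=np.array([np.cos(.105),np.sin(.105)]);f=np.array([-e[1],e[0]])
for n,(x0,y0) in(('scene',(300,110)),('side',(220,115))):
  for j in(0,.018,.022): print(n,j,[((proj(n,[*(c+e*(j-.08)+f*b),.042])-[x0,y0])*3+1).round() for b in(.02,-.02)])
E
```

```text
clock: 12.4
tcp_pos: [0.4036, 0.2482, 0.2239]
tcp_rot: [0.002, -0.052, 0.999, -0.002]
wrist_force: [-0.9, 0.4, 0.0]
gripper_width: -0.0004
t 12.4 tcp [0.4036 0.2482 0.2239] tip z 0.15088612805407292 F [-0.8552  0.3757  0.0168] w -0.000397307258009104 ytool yaw 0.10502389976458612 tilt [ 0.0035 -0.0029 -1.    ]
scene 0 [array([253.,  32.]), array([226.,  53.])]
scene 0.018 [array([268.,  41.]), array([241.,  62.])]
scene 0.022 [array([271.,  43.]), array([244.,  64.])]
side 0 [array([72., 79.]), array([ 88., 103.])]
side 0.018 [array([90., 73.]), array([105.,  97.])]
side 0.022 [array([93., 72.]), array([109.,  95.])]
```

View pics/s6.png

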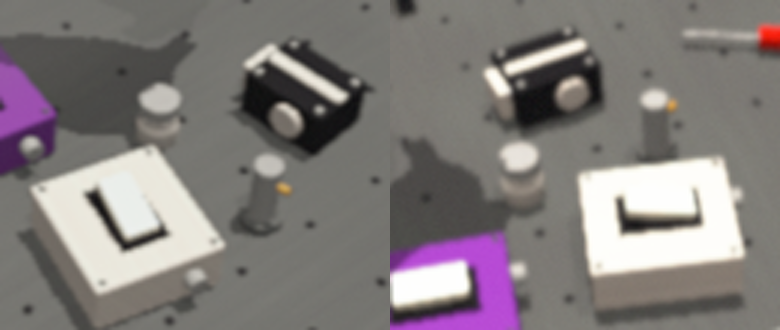

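View pics/side6.png

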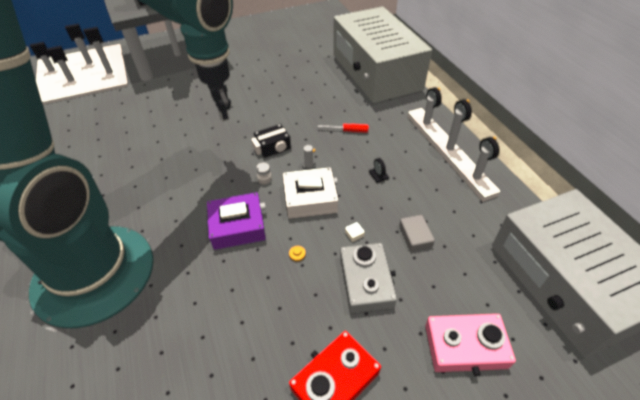

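The pad's near top edge at about (96,70) matches the projected home position, with no gap to the block. The rocker is still tipped over, the other things stand as before, and the arm is clear. I hand in.

```bash
python3 -c "
from station import finish_job
print(finish_job())"
```

```text
the job is handed in; nothing more can be done
None
```

The laser bring-up is done and handed in. All three steps were made in the order asked, in about 12.5 s of robot time; no verdict was reported.

- **Rocker:** I pressed the far half until the force jumped to 38 N at the stop. Projecting its corners for full "on" (+0.22 rad) matched both camera views.
- **Large button:** I pressed it to its stop, where force rose from 10 to 17 N over 0.1 mm at a tip height of 60.5 mm. The next pictures showed it back up, the hand box looked unmoved, and I never went near the small button.
- **Slide:** I pushed the thumb pad until force reached 33 N along the slide, plus 26 N vertical. The last pictures show the pad against the block, with its edge within about 1 mm of the computed home position.
- **At hand-in:** the fingers were about 55 mm back from the pad and 150 mm above the table, touching nothing. The other objects looked unmoved, though I judged that by eye only.

No check failed. The two cameras agreed to within about 1–4 mm, and the tool tilted by up to 0.012 rad along the way with no visible effect.

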